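Push a carrier of pasted paper tubes through the gate of the drying chute

ROBOT

A 7-joint arm with a two-finger parallel gripper is mounted at the origin on the work surface. World frame = base frame: x ahead of the robot, y to its left, z up, the work surface at z = 0. Lengths are in m, angles in rad, forces in N, time in s.
With the tool pointing down it reaches from about 0.4 to 0.85 m from the base axis. Payload 10.4 kg.
Tool frame: the origin (TCP) lies on the centre line of the jaws, within the pads' length; the fingertips stand 11 mm ahead of it and the grasp point (between the pads) lies 8 mm behind it (tip_reach is the distance from the TCP to the fingertips, in m); z points along the fingers, y is the line along which they close (so a half turn about z gives the same grasp; the last joint's range is limited). The gripper opens to 85 mm and grips with 20 to 120 N. Pads are 22 mm wide; open, the fingers measure 114 mm over their backs; the gripper's body (76 mm by 85 mm) begins 54 mm behind the grasp point. The pads swing forward as they close: fully open they stand 13 mm farther back than shut.
Start: joints at [-1.356, 0.332, -0.065, 1.46, 0.022, 1.35, -0.088], TCP at [0.147, 0.607, 0.242] pointing down, gripper open.
Joint ranges: [-2.6, 2.6], [-0.5, 2.12], [-1.47, 1.34], [0.16, 2.42], [-1.27, 4.41], [0.06, 2.06], [-2.6, 2.6]. Speed limits (rad/s): [2.22, 2.22, 2.79, 2.79, 3.14, 3.14, 3.14].

INTERFACE

Orientations are given as a unit quaternion [x, y, z, w].
In Python, from workcell import get_obs, camera, hand_in, tip_reach gives the robot as it stands. The module is installed in compiled form; this text tells all that it offers.
- The arm moves only by the tool move_arm, never from a script. Its argument "plan" is a list of rows, each an object with "delta_pos": the shift along the tool's x, y, z in shares of 0.8 m (1.0 is 0.8 m), a list of three; "turn": the turn, a rotation vector about the tool's x, y, z in a scale on which 1.0 is pi/2 rad, a list of three; "fingers": the closure, from 0 (fully open) to 1 (shut). A call has 1 to 12 rows; each row is the pose to reach, as a shift and turn from the pose commanded when the call began, along the tool's axes at that moment; what a row does not reach only later rows make up. A row lasts 1/8 s, in which the tool goes at most 62.5 mm and 10.7 degrees, less where a joint would pass 70% of its speed; a pose out of reach is approached as far as the arm can. A shift or turn number past 1, either way, is cut back to 1. A call with a gripper value outside its range is refused whole. The fingers move at their own pace and stop on an object; "force" is the grip in N (left out, the last holds). Time passes only in rows, so rows that repeat a pose let the fingers close. It gives the time, the measured TCP pose, the force, the opening and the grip force at its end, in the units of the state.
- get_obs(): the state, without advancing time (a new reading comes with each control period).
- camera(name): name is "scene" or "top"; returns a dict with "color" (384x512x3 uint8, red, green, blue), "range_z" (384x512 float32, m along the optical axis (not along the pixel's ray), 0 where there is no reading), "fx", "fy", "cx", "cy" (pixels), "R" (3x3) and "t" (3): a world point X has camera coordinates R X + t. Camera axes: x right, y down, z forward; pixel columns grow to the right and rows downward; lengths in m; the calibration is good to about 2 mm. A picture is of the moment at which its call begins.
- hand_in(): hands the job in; it is judged then, once.
The state is a dict: "clock": time; "joint_pos": joint angles; "joint_velocities": joint speeds; "tau": joint torques, N m; "position": TCP position; "ee_rot": TCP orientation; "ft_force": force on the tool from outside, world axes, zero at the start; "torque": the same for the moment, N m; "grip_width": opening from 0.0 (shut) to 1.0 (fully open); "grasp_force": force on a finger pad.
Only numpy, scipy, OpenCV 4.12 (cv2) and the standard library are available. Lean on these libraries where they do the work, as an engineer would, in place of code of your own. Each camera call takes 0.05 s, during which the arm holds its last target. There are 200 camera calls.

TASK

With one fingertip press down the yellow bar beside the wooden chute so that the red gate swings well up, and keep it held down while another finger pushes the carrier, by its upright wooden push board, through the chute until its nose is home against the end stop. Then let the bar up so that the gate closes behind the tubes. The paste is wet: neither the gate nor the robot may touch the tubes; only push the carrier, never lift it, and leave everything else where it stands.

Things in the scene. Friction and masses are not known exactly. Their poses are not given: they have to be found in the camera images.
- chute: fixed open wooden chute, 560 mm long. Origin on the table under the middle of its channel; x along the carrier's travel (roughly world +y), y towards the yellow bar (the robot's side), z up. Channel 80 mm wide (y -40 to 40), floor at z = 12 mm, walls 8 mm thick, tops at z = 36 mm. Outside the +y wall three bearing blocks (y 48 to 64, tops at z = 64, at x = -245, -85, 117 mm).
- end_stop (a point): centre of the face of the dark wooden end stop of the chute, at chute x = 257 mm, y = 0, z = 29 mm; 46 mm tall. The carrier's nose meets it when home.
- gate (a joint): angle of the spring-closed gate (rad): 0 closed, 0.87 fully up at its stop. Its shaft runs along the chute at chute y = 54, z = 54 mm. Pressing the yellow bar down raises it; let go, it falls shut by itself within a second. From 0.7 up it clears the tubes. The bar resists with about 3 N at first and 5 N at the end of its stroke.
- plate_mid (a point): centre of the red steel gate plate across the channel, 68 mm wide, 38 mm tall, 6 mm thick; closed, it is at chute x = 100, y = -4, z = 45 mm. Closed, its lower edge is 26 mm above the table: 6 mm above the carrier's board, but below the tops of the tubes (46 mm). Fully up, its free end is about 130 mm above the table.
- bar_mid (a point): middle of the axis of the yellow press bar, round, 22 mm thick, 370 mm long, parallel to the chute (chute x -275 to 95 mm). It turns with the gate, 34 mm from the shaft: closed its axis is at chute y = 85, z = 68 mm (bar's top at 79); at gate 0.8 rad y = 86, z = 42 (top 53); fully pressed z = 40 (top 51). A finger can slide along its top while pressing.
- carrier: loose wooden carrier in the chute, 275 x 75 mm, board 8 mm thick, about 0.45 kg, slides on the chute floor. Origin: centre of its underside; x along its travel, z up. Upright push board at its rear end (x -137.5 to -121.5 mm), 70 mm wide, its top 84 mm above the table. The board is bare from x = -121 to 2 mm. Home, its origin is at chute x = 119.5 mm.
- tubes: five white newsprint tubes with brown bands, 26 mm thick, 70 mm long, wet with paste, tied side by side across the front half of the carrier (carrier x = 2 to 137 mm, tops 34 mm above its underside). Origin the same as the carrier's.
- push_face (a point): centre of the rear face of the carrier's push board, where a finger pushes, 62 mm above the table
- nose (a point): middle of the carrier's front edge; at the start 15 to 55 mm before the gate
- paste_pot: blue plastic paste pot, 96 mm across, 65 mm tall; bystander, origin at its foot
- brush: paste brush lying down, 190 mm long; bystander, origin under its middle
- cup: clear plastic cup, 72 mm across, 90 mm tall; bystander, origin at its foot
- spool: black spool of cord, 68 mm across, 60 mm tall; bystander, origin at its foot
- bundle_red: flat bundle of three paper tubes with red bands, 120 x 78 x 26 mm; bystander, origin under its centre
- bundle_green: flat bundle of four thin paper tubes with green and yellow bands, 110 x 88 x 22 mm; bystander, origin under its centre
- mallet: hammer lying down, 220 mm long; bystander, origin under its middle
- tall_tube: a single thick paper tube with a green band standing on end on the bar's side of the chute, 38 mm across, 110 mm tall; bystander, origin at its foot

How it is judged:
On the way, in this order (a step that is already met when the one before it is completed fails the run):
1. the gate is held well up while the carrier's nose is still before it (value of joint gate above 0.65 rad and x of nose in the frame of chute below 0.098 m), for 0.2 s.
2. the tubes pass under the gate while it is held up (value of joint gate above 0.62 rad and x of nose in the frame of chute between 0.14 and 0.22 m), for 0.1 s.
3. the carrier reaches the end stop (within 8 mm) with the gate still held up (value of joint gate above 0.5 rad and x of carrier in the frame of chute above 0.1115 m), for 0.1 s.
At the end, for the whole second after the job is handed in: The carrier lies flat in the chute with its nose within 8 mm of the end stop, at rest, and the gate is closed (below 0.06 rad) behind the tubes (x of carrier in the frame of chute above 0.1115 m and value of joint gate below 0.06 rad and linear speed of carrier below 0.01 m/s and height (world z) of carrier below 0.016 m and angle between carrier's own z axis and vertical below 0.05 rad); the robot touches nothing.
It fails at once if the gate touches the carrier or its tubes (over 0.5 N) (contact force between gate and carrier above 0.5 N).
It fails at once if the robot touches the wet tubes (over 0.5 N) (contact force between any of the arm, the fingers and tubes above 0.5 N).
It fails at once if the carrier is lifted or tipped (over 12 mm or 0.12 rad) (height (world z) of carrier above 0.024 m or angle between carrier's own z axis and vertical above 0.12 rad).
It fails at once if a bystander is moved more than 15 mm (distance of any of paste_pot, brush, cup, spool, bundle_red, bundle_green, mallet, tall_tube from where it was at the start of the episode above 0.015 m).
It also fails if it takes over 42 s, if anything falls off the work surface, if the arm or the gripper's body presses on something with over 40 N, if the wrist force passes 120 N, or if a joint passes its speed limit or range.

## Working session

There is one attempt and no reset: what is moved stays moved. The work goes in short steps, Python scripts to look and compute and a tool call to move; the robot and the scene stay as the last step left them, time stands still between calls to the robot, and variables do not carry over. Pictures are saved under pics/ and viewed, at most 10 in all, crops included, and the job is handed in when it is done.

Besides the shell and the picture viewer there is one more tool, called as a command line: name --argument value ..., lists and objects as JSON in quotes. move_arm: Moves the arm, as the interface text tells. Its arguments: {"type":"object","properties":{"plan":{"type":"array","items":{"type":"object","properties":{"delta_pos":{"type":"array","items":{"type":"number"}},"turn":{"type":"array","items":{"type":"number"}},"fingers":{"type":"number"}}}},"force":{"type":"number"}},"required":["plan"]}

```bash
mkdir -p pics
python3 - <<'E'
from workcell import *
import cv2,numpy as np
print(get_obs(),tip_reach)
a=[]
for n in("scene","top"):
    c=camera(n);np.savez(n+"0.npz",**c);cv2.imwrite(f"pics/{n}0.png",c["color"][:,:,::-1]);print(n,c["R"],c["t"],c["fx"],c["cx"],c["cy"])
E
```

```text
{'clock': 0.0, 'joint_pos': array([-1.35555721,  0.33289411, -0.06473727,  1.46094058,  0.02162311,
        1.34987032, -0.0884687 ]), 'joint_velocities': array([-2.96886657e-04,  2.16542092e-04, -7.08325965e-04, -6.36241907e-05,
        2.56602033e-04,  6.00685628e-04, -1.52208460e-03]), 'tau': array([ 4.57377373e-04, -6.25437999e+01,  4.96324373e-02, -3.91612887e+01,
        1.62603561e-02,  9.81750054e-03, -2.48290945e-05]), 'position': array([0.14715879, 0.60706761, 0.24150247]), 'ee_rot': array([ 1.18593467e-01,  9.92942641e-01, -7.06272919e-04, -4.69260212e-05]), 'ft_force': array([-0.95406686,  0.38304372,  0.20530804]), 'torque': array([0.05128451, 0.00878833, 0.03900208]), 'grasp_force': 0.0, 'grip_width': 1.0011378107402031} 0.011
scene [[-0.65561428  0.75502863 -0.01008377]
 [ 0.50044584  0.42447468 -0.75456955]
 [-0.56544131 -0.49975296 -0.6561426 ]] [ 0.39911312 -0.19845437  1.40383193] 428.0373969142768 249.51374610956665 191.2523031301855
top [[-0.0079131  -0.99993974  0.00760937]
 [-0.99914857  0.00759825 -0.04055122]
 [ 0.04049096 -0.00792378 -0.99914849]] [-0.06029227  0.53872593  1.51585165] 490.2843588084329 265.05545247995224 183.00906894787235
```

View pics/scene0.png

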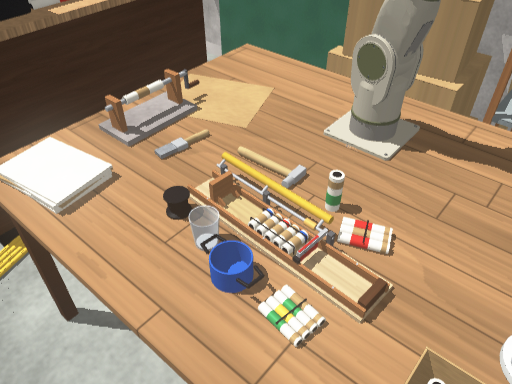

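View pics/top0.png

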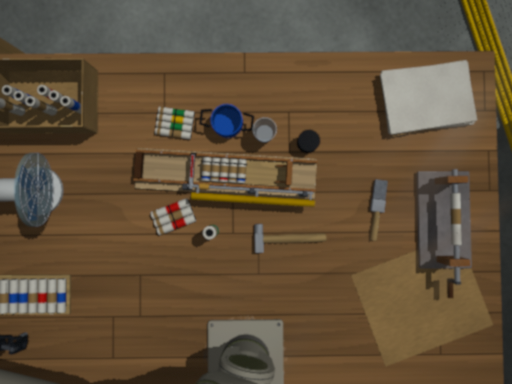

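The overview shows the chute at top-view columns 135–317, rows 150–205. The end stop is on the left, the gate is near column 193, the push board near column 290, and the yellow bar at row 200. The tall tube is at (209,233). The gripper is off to the lower left. Next I'll measure.

```bash
cat > h.py <<'E'
import numpy as np,cv2
def cloud(c):
    v,u=np.indices(c["range_z"].shape);z=c["range_z"]
    p=np.stack([(u-c["cx"])/c["fx"]*z,(v-c["cy"])/c["fy"]*z,z],-1)
    return (p-c["t"])@c["R"]
def cast(c,u,v,h):
    d=c["R"].T@np.array([(u-c["cx"])/c["fx"],(v-c["cy"])/c["fy"],1]);o=-c["R"].T@c["t"]
    return o+d*(h-o[2])/d[2]
E
python3 - <<'E'
from h import *
for n in("top","scene"):
    c=dict(np.load(n+"0.npz"));P=cloud(c);hsv=cv2.cvtColor(c["color"],cv2.COLOR_RGB2HSV)
    m=cv2.inRange(hsv,(20,170,110),(32,255,255));k,l,s,ce=cv2.connectedComponentsWithStats(m)
    for i in range(1,k):
        if s[i,4]>150 : print(n,s[i],ce[i])
    # bar: component within chute region
    box=(P[...,0]>.3)&(P[...,0]<.7)&(abs(P[...,1])<.4)&(P[...,2]>.03)
    q=P[(m>0)&box];ctr=np.median(q,0);w=np.linalg.svd(q[:,:2]-q[:,:2].mean(0),full_matrices=False)[2][0];w*=np.sign(w[1])
    t=(q[:,:2]-q[:,:2].mean(0))@w
    print("bar",len(q),ctr,q[:,:2].mean(0),w,t.min(),t.max(),np.percentile(q[:,2],[5,50,95]))
c=dict(np.load("top0.npz"))
cv2.imwrite("pics/crop.png",cv2.resize(c["color"][140:250,125:325,::-1],None,fx=4,fy=4,interpolation=cv2.INTER_CUBIC))
P=cloud(c);v,u=231,209
r=P[215:250,195:225].reshape(-1,3);r=r[r[:,2]>.1];print("tall",r[:,:2].min(0),r[:,:2].max(0),r[:,2].max())
E
```

```text
top [463   0  21  52 191] [472.9895288   24.94240838]
top [470   0  20  51 169] [479.60946746  24.78698225]
top [477   0  35 103 365] [495.2739726   51.56164384]
top [483   0  29  84 249] [498.14457831  41.15662651]
top [494  66  18  54 188] [502.67021277  92.85638298]
top [191 193 124  13 659] [253.44461305 198.8952959 ]
bar 692 [ 0.48861668 -0.02471995  0.0778395 ] [ 0.48987737 -0.02400121] [0.08543037 0.99634414] -0.18603017627453203 0.18037515631322093 [0.06818913 0.0778395  0.08359855]
scene [222 155 110  68 320] [271.121875 185.821875]
scene [  0 245  27  25 173] [  8.93641618 255.21387283]
bar 369 [ 0.49452333 -0.03784418  0.07199662] [ 0.49475633 -0.02892632] [0.07087663 0.99748509] -0.18044145785176008 0.18596936330361866 [0.06782312 0.07199662 0.07802437]
tall [ 0.37308729 -0.05237073] [0.47641186 0.11690007] 1.536865659141989
```

View pics/crop.png

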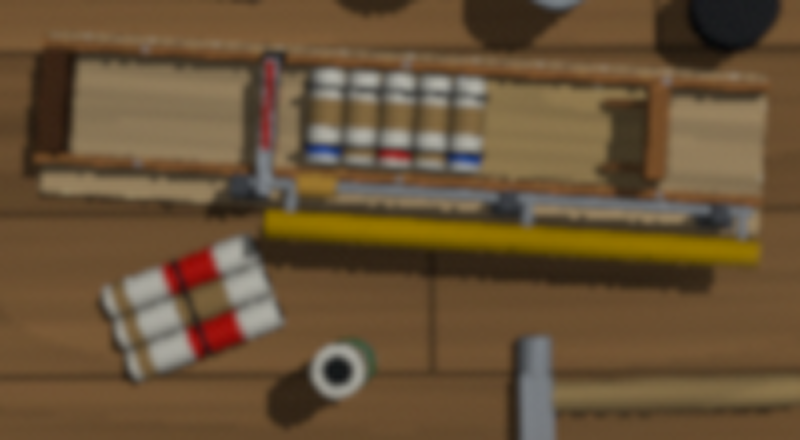

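The crop shows the bar from (265,224) to (760,252), the push board's top at columns 645–668, rows 80–180, and the end stop's right edge at column 73. The gate plate is at column 268 and the tall tube's top at (337,370), well outside the bar.

Run:
```python
from h import *
c=dict(np.load("top0.npz"));hsv=cv2.cvtColor(c["color"],cv2.COLOR_RGB2HSV)
g=lambda u,v,h:cast(c,125+(u+.5)/4-.5,140+(v+.5)/4-.5,h)[:2]
m=cv2.inRange(hsv,(18,130,80),(34,255,255));m[:185]=0;m[215:]=0;m[:,:185]=0;m[:,320:]=0
v,u=np.nonzero(m);Q=np.array([cast(c,a,b,.07)[:2] for a,b in zip(u,v)])
ct=Q.mean(0);ex=np.linalg.svd(Q-ct,full_matrices=False)[2][0];ex*=np.sign(ex[1]);t=(Q-ct)@ex
mid=ct+ex*(t.min()+t.max())/2;ey=np.array([-ex[1],ex[0]])
print("len",np.ptp(t),"mid",mid,"ex",ex)
O=mid+ex*.09-ey*.085
L=lambda p:np.round([(p-O)@ex*1e3,(p-O)@ey*1e3])
# cross-checks in chute frame
for n,a in dict(stopface=(73,105,.052),stopfar=(45,50,.052),farWL=(50,38,.036),farWR=(768,80,.036),nearWR=(765,198,.036),nearWL=(38,158,.036),boardF=(648,82,.084),boardR=(668,82,.084),boardRn=(662,180,.084),boardLn=(642,180,.084),gate=(270,60,.064),gate2=(262,185,.064),tall=(337,370,.11),tubeL=(308,110,.04),tubeR=(487,120,.04),blk=(508,205,.064),blk2=(715,215,.064)).items(): print(n,g(*a),L(g(*a)))
print("O",O,"yaw",np.arctan2(ex[1],ex[0]))
# scene: bar mid check
s=dict(np.load("scene0.npz"));m=cv2.inRange(cv2.cvtColor(s["color"],cv2.COLOR_RGB2HSV),(18,130,80),(34,255,255));m[:150]=0;m[225:]=0;m[:,:218]=0;m[:,335:]=0
v,u=np.nonzero(m);Q=np.array([cast(s,a,b,.07)[:2] for a,b in zip(u,v)]);print("scene bar mean",L(Q.mean(0)),L(Q[Q[:,1].argmin()]),L(Q[Q[:,1].argmax()]))
```

```text
len 0.3751166046858857 mid [ 0.48958191 -0.02641351] ex [0.0863104  0.99626829]
stopface [0.59135413 0.30561358] [250.  12.]
stopfar [0.63330642 0.32689399] [274. -28.]
farWL [0.64420035 0.32718087] [276. -39.]
farWR [ 0.60792846 -0.22327598] [-276.  -50.]
nearWR [ 0.51729245 -0.21987119] [-280.   41.]
nearWL [0.55216971 0.33609464] [277.  54.]
boardF [ 0.60287829 -0.12854618] [-182.  -37.]
boardR [ 0.60277052 -0.14341469] [-197.  -38.]
boardRn [ 0.52992673 -0.13822599] [-198.   35.]
boardLn [ 0.53003994 -0.12338839] [-183.   36.]
gate [0.62328303 0.15481655] [102. -33.]
gate2 [0.52919965 0.16099237] [100.  62.]
tall [0.39300186 0.10027707] [ 28. 192.]
tubeL [0.58713822 0.12925949] [74.  1.]
tubeR [ 0.5784705  -0.00743804] [-63.  -2.]
blk [ 0.51275863 -0.02351801] [-85.  62.]
blk2 [ 0.50404112 -0.17898835] [-241.   57.]
O [0.58203265 0.05591426] yaw 1.4843784083163554
scene bar mean [-69.  85.] [-283.   92.] [100.  80.]
```

Careful with the scale: shifts go in shares of 0.8 m and turns go in shares of pi/2 rad. That gives: -0.355 m / 0.8 = -0.4438, -0.31 m / 0.8 = -0.3875, 0.7 rad / 1.5708 = 0.4456.

move_arm --plan '[{"delta_pos": [-0.075,-0.0375,0],"turn": [0,0,0.0637],"fingers": 0.15},{"delta_pos": [-0.1375,-0.0688,0],"turn": [0,0,0.1273],"fingers": 0.15},{"delta_pos": [-0.2,-0.1,0],"turn": [0,0,0.191],"fingers": 0.15},{"delta_pos": [-0.2625,-0.1313,0],"turn": [0,0,0.2546],"fingers": 0.15},{"delta_pos": [-0.325,-0.1625,0],"turn": [0,0,0.3183],"fingers": 0.15},{"delta_pos": [-0.3875,-0.1938,0],"turn": [0,0,0.382],"fingers": 0.15},{"delta_pos": [-0.4438,-0.2225,0],"turn": [0,0,0.4456],"fingers": 0.15},{"delta_pos": [-0.4438,-0.2225,0],"turn": [0,0,0.4456],"fingers": 0.15},{"delta_pos": [-0.4438,-0.2225,0],"turn": [0,0,0.4456],"fingers": 0.15}]'

```text
clock: 1.23
position: [0.4497, 0.3512, 0.2419]
ee_rot: [0.451, 0.892, -0.0, -0.0]
ft_force: [-1.1, 0.5, -0.4]
grip_width: 0.854
grasp_force: 0.0
```

```bash
cat >> h.py <<'E'
from scipy.spatial.transform import Rotation as Ro
from workcell import *
ex=np.array([.0645,.998,0]);ey=np.array([-.998,.0645,0]);O=np.array([.580,.055,0])
def where():
    o=get_obs();p=o["position"];d=p-O
    print(o["clock"],"chute",np.round([d@ex,d@ey,d[2]],4),"F",o["ft_force"].round(2),"grip",round(o["grip_width"],3))
def to(x,y,z):
    o=get_obs();R=Ro.from_quat(o["ee_rot"]);T=O+x*ex+y*ey+[0,0,z]
    Rt=Ro.from_matrix(np.c_[ex,-ey,[0,0,-1]])
    print("shift",R.inv().apply(T-o["position"]).round(4),"turn",(R.inv()*Rt).as_rotvec().round(4),"J",o["joint_pos"].round(2))
E
python3 -c "
from h import *
where();to(-.23,.044,.2)"
```

```text
1.225 chute [0.2872 0.1492 0.2419] F [-1.07  0.5  -0.36] grip 0.854
shift [-0.4637 -0.2521  0.0419] turn [-8.000e-04 -2.000e-04  6.985e-01] J [-0.95  0.21  0.24  1.62 -0.05  1.32 -0.07]
```

Scaled: -0.464 m / 0.8 = -0.58, -0.412 m / 0.8 = -0.515, 0.23 rad / 1.5708 = 0.1464.

move_arm --plan '[{"delta_pos": [-0.065,-0.035,0],"turn": [0,0,0.0446],"fingers": 0.15},{"delta_pos": [-0.1288,-0.07,0],"turn": [0,0,0.0955],"fingers": 0.15},{"delta_pos": [-0.1938,-0.105,0],"turn": [0,0,0.1464],"fingers": 0.15},{"delta_pos": [-0.2575,-0.14,0],"turn": [0,0,0.1974],"fingers": 0.15},{"delta_pos": [-0.3225,-0.175,0],"turn": [0,0,0.2483],"fingers": 0.15},{"delta_pos": [-0.3863,-0.21,0],"turn": [0,0,0.2992],"fingers": 0.15},{"delta_pos": [-0.4513,-0.245,0.0125],"turn": [0,0,0.3501],"fingers": 0.15},{"delta_pos": [-0.515,-0.28,0.0313],"turn": [0,0,0.4011],"fingers": 0.15},{"delta_pos": [-0.58,-0.315,0.0525],"turn": [0,0,0.4447],"fingers": 0.15},{"delta_pos": [-0.58,-0.315,0.0525],"turn": [0,0,0.4447],"fingers": 0.15},{"delta_pos": [-0.58,-0.315,0.0525],"turn": [0,0,0.4447],"fingers": 0.15}]'

```text
clock: 2.6
position: [0.5219, -0.1706, 0.2]
ee_rot: [0.729, 0.685, 0.0, -0.0]
ft_force: [0.4, 0.1, 0.5]
grip_width: 0.853
grasp_force: 0.0
```

```bash
python3 -c "
from h import *
where();to(-.23,.044,.105)
c=camera('scene');np.savez('scene1.npz',**c)
cv2.imwrite('pics/s1.png',cv2.resize(c['color'][60:320,130:410,::-1],None,fx=2.8,fy=2.2))
P=cloud(c)"
```

```text
2.6 chute [-0.2289  0.0434  0.2   ] F [0.36 0.13 0.48] grip 0.853
shift [-0.0012 -0.0005  0.095 ] turn [-0.0007 -0.0007  0.0017] J [-0.39  0.22  0.71  1.75 -0.15  1.22  0.3 ]
```

View pics/s1.png

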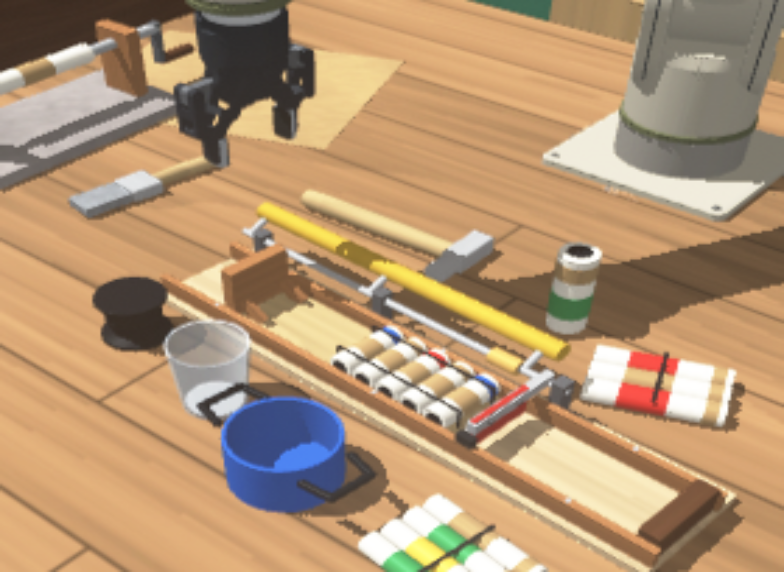

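The hand is above the rear end of the chute, fingertips at about (217,155) and (288,130), and the board, bar and gate are all clear. Next I descend to just above the bar, then press.

Scaled: 0.122 m / 0.8 = 0.1525, 0.115 m / 0.8 = 0.1438.

move_arm --plan '[{"delta_pos": [-0.0013,0,0.05],"turn": [0,0,0],"fingers": 0.15},{"delta_pos": [-0.0013,0,0.1],"turn": [0,0,0],"fingers": 0.15},{"delta_pos": [-0.0013,0,0.125],"turn": [0,0,0],"fingers": 0.15},{"delta_pos": [-0.0013,0,0.1438],"turn": [0,0,0],"fingers": 0.15},{"delta_pos": [-0.0013,0,0.1525],"turn": [0,0,0],"fingers": 0.15},{"delta_pos": [-0.0013,0,0.1525],"turn": [0,0,0],"fingers": 0.15}]'

```text
clock: 3.4
position: [0.5223, -0.1726, 0.0788]
ee_rot: [0.729, 0.684, 0.001, 0.0]
ft_force: [1.5, 1.3, 1.3]
grip_width: 0.847
grasp_force: 1.1
```

```bash
python3 -c "
from h import *
where()
c=camera('scene');np.savez('scene2.npz',**c)
cv2.imwrite('pics/s2.png',cv2.resize(c['color'][110:290,190:370,::-1],None,fx=3.3,fy=3.3))"
```

```text
3.4 chute [-0.2309  0.0429  0.0788] F [1.47 1.26 1.28] grip 0.847
```

View pics/s2.png

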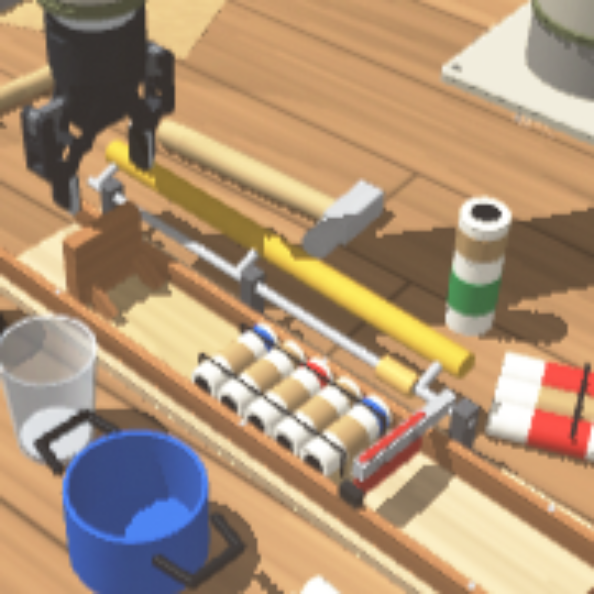

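The finger's tip is at (145,165) on the bar, and the gate has begun to rise at (400,450). I'll keep pressing.

Scaled: 0.017 m / 0.8 = 0.0213, 0.014 m / 0.8 = 0.0175.

move_arm --plan '[{"delta_pos": [0,0,0.0063],"turn": [0,0,0],"fingers": 0.15},{"delta_pos": [0,0,0.0125],"turn": [0,0,0],"fingers": 0.15},{"delta_pos": [0,0,0.0175],"turn": [0,0,0],"fingers": 0.15},{"delta_pos": [0,0,0.0213],"turn": [0,0,0],"fingers": 0.15},{"delta_pos": [0,0,0.0213],"turn": [0,0,0],"fingers": 0.15}]'

```text
clock: 4.08
position: [0.5224, -0.1736, 0.0621]
ee_rot: [0.73, 0.684, 0.001, 0.001]
ft_force: [0.3, -1.0, 4.0]
grip_width: 0.846
grasp_force: 1.9
```

```bash
python3 -c "
from h import *
where()
c=camera('scene');np.savez('scene3.npz',**c)
P=(cloud(c)-O);X=P@ex;Y=P@ey;Z=P[...,2]
h=cv2.cvtColor(c['color'],cv2.COLOR_RGB2HSV)
y=cv2.inRange(h,(18,130,80),(34,255,255))>0
b=y&(abs(Y-.09)<.03)&(X<.06)&(X>-.2);print('bar top z',np.percentile(Z[b],[50,95,99]),b.sum())
g=(abs(X-.1)<.03)&(Y<.04)&(Y>-.06)&(Z>.06);print('gate',g.sum(),Z[g].max() if g.any() else 0,np.percentile(Y[g],[2,98]) if g.any() else 0)
r=(X>-.23)&(X<-.16)&(abs(Y)<.03)&(Z>.06)&(Z<.09);print('board X',np.percentile(X[r],[2,50,98]),r.sum())
cv2.imwrite('pics/s3.png',cv2.resize(c['color'][110:290,190:370,::-1],None,fx=3.3,fy=3.3))"
```

```text
4.075 chute [-0.2318  0.0428  0.0621] F [ 0.31 -0.99  3.98] grip 0.846
bar top z [0.05742324 0.06143079 0.06215107] 737
gate 250 0.10738303732786056 [-0.03510051  0.0364616 ]
board X [-0.22610141 -0.18606459 -0.18143575] 256
```

View pics/s3.png

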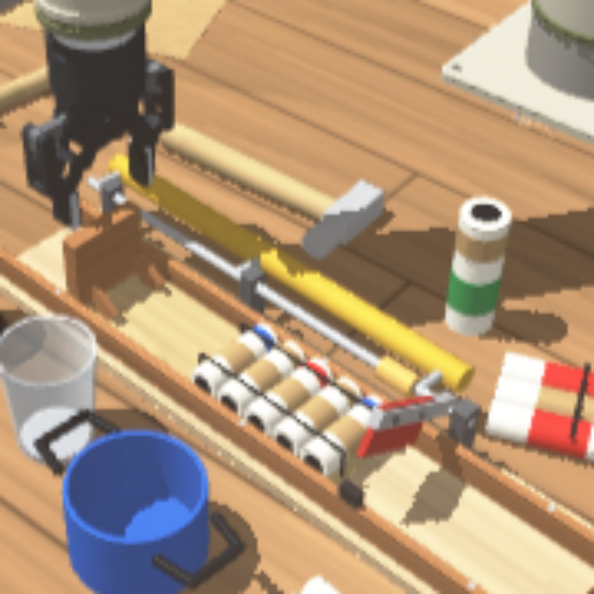

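The gate is at roughly 0.55 rad (free end at z≈0.107), so about 9 mm more press is needed.

Scaled: 0.0095 m / 0.8 = 0.0119, 0.007 m / 0.8 = 0.0088.

move_arm --plan '[{"delta_pos": [0,0,0.005],"turn": [0,0,0],"fingers": 0.15},{"delta_pos": [0,0,0.0088],"turn": [0,0,0],"fingers": 0.15},{"delta_pos": [0,0,0.0119],"turn": [0,0,0],"fingers": 0.15},{"delta_pos": [0,0,0.0119],"turn": [0,0,0],"fingers": 0.15},{"delta_pos": [0,0,0.0119],"turn": [0,0,0],"fingers": 0.15}]'

```text
clock: 4.75
position: [0.5224, -0.1736, 0.0526]
ee_rot: [0.73, 0.684, 0.001, 0.001]
ft_force: [1.3, -0.9, 4.5]
grip_width: 0.853
grasp_force: 2.6
```

```bash
cat >> h.py <<'E'
def gate(name=None):
    where();c=camera('scene')
    P=(cloud(c)-O);X=P@ex;Y=P@ey;Z=P[...,2]
    h=cv2.cvtColor(c['color'],cv2.COLOR_RGB2HSV)
    y=cv2.inRange(h,(18,130,80),(34,255,255))>0
    b=y&(abs(Y-.09)<.03)&(X<.06)&(X>-.2);print('bar top z',np.percentile(Z[b],[50,95,99]).round(4),b.sum())
    g=(abs(X-.1)<.03)&(Y<.06)&(Y>-.06)&(Z>.06);print('gate end z',Z[g].max() if g.any() else 0)
    if name:cv2.imwrite('pics/%s.png'%name,cv2.resize(c['color'][110:310,190:410,::-1],None,fx=3,fy=3))
E
python3 -c "
from h import *
gate()"
```

```text
4.75 chute [-0.2319  0.0427  0.0526] F [ 1.27 -0.95  4.55] grip 0.853
bar top z [0.0467 0.0504 0.0516] 628
gate end z 0.13138219350641944
```

The gate is fully up (end at z≈0.131). Next I push along the chute.

Scaled: 0.06 m / 0.8 = 0.075, 0.053 m / 0.8 = 0.0663.

move_arm --plan '[{"delta_pos": [0.01,0,0],"fingers": 0.15,"turn": [0,0,0]},{"delta_pos": [0.02,0,0],"fingers": 0.15,"turn": [0,0,0]},{"delta_pos": [0.0288,0,0],"fingers": 0.15,"turn": [0,0,0]},{"delta_pos": [0.0375,0,0],"fingers": 0.15,"turn": [0,0,0]},{"delta_pos": [0.0463,0,0],"fingers": 0.15,"turn": [0,0,0]},{"delta_pos": [0.0563,0,0],"fingers": 0.15,"turn": [0,0,0]},{"delta_pos": [0.0663,0,0],"fingers": 0.15,"turn": [0,0,0]},{"delta_pos": [0.075,0,0],"fingers": 0.15,"turn": [0,0,0]},{"delta_pos": [0.075,0,0],"fingers": 0.15,"turn": [0,0,0]}]'

```text
clock: 5.92
position: [0.5263, -0.1138, 0.0526]
ee_rot: [0.73, 0.684, 0.0, 0.001]
ft_force: [1.5, -2.6, 6.0]
grip_width: 0.849
grasp_force: 3.0
```

```bash
python3 -c "
from h import *
gate('s4')"
```

```text
5.925 chute [-0.172   0.0427  0.0526] F [ 1.51 -2.6   6.  ] grip 0.849
bar top z [0.0468 0.0505 0.0516] 609
gate end z 0.1312163951759503
```

View pics/s4.png

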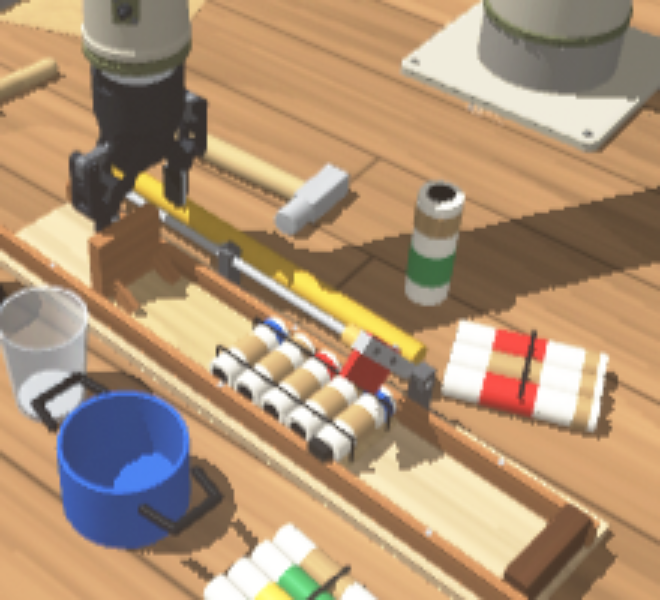

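The carrier is moving under the raised gate, with the front tube at (345,430) and the gate plate at (365,365), clear of the tubes. I'll carry on.

move_arm --plan '[{"delta_pos": [0.0125,0,0],"fingers": 0.15,"turn": [0,0,0]},{"delta_pos": [0.0263,0,0],"fingers": 0.15,"turn": [0,0,0]},{"delta_pos": [0.0413,0,0],"fingers": 0.15,"turn": [0,0,0]},{"delta_pos": [0.0563,0,0],"fingers": 0.15,"turn": [0,0,0]},{"delta_pos": [0.0713,0,0],"fingers": 0.15,"turn": [0,0,0]},{"delta_pos": [0.0863,0,0],"fingers": 0.15,"turn": [0,0,0]},{"delta_pos": [0.1013,0,0],"fingers": 0.15,"turn": [0,0,0]},{"delta_pos": [0.1163,0,0],"fingers": 0.15,"turn": [0,0,0]},{"delta_pos": [0.1313,0,0],"fingers": 0.15,"turn": [0,0,0]},{"delta_pos": [0.145,0,0],"fingers": 0.15,"turn": [0,0,0]},{"delta_pos": [0.1575,0,0],"fingers": 0.15,"turn": [0,0,0]},{"delta_pos": [0.1625,0,0],"fingers": 0.15,"turn": [0,0,0]}]'

```text
clock: 7.48
position: [0.5349, 0.0152, 0.0527]
ee_rot: [0.73, 0.683, 0.0, 0.001]
ft_force: [1.6, -6.2, 6.7]
grip_width: 0.85
grasp_force: 4.9
```

```bash
python3 -c "
from h import *
gate('s5')"
```

```text
7.475 chute [-0.0426  0.0424  0.0527] F [ 1.64 -6.18  6.71] grip 0.85
bar top z [0.0466 0.0502 0.052 ] 490
gate end z 0.13082757403978176
```

View pics/s5.png

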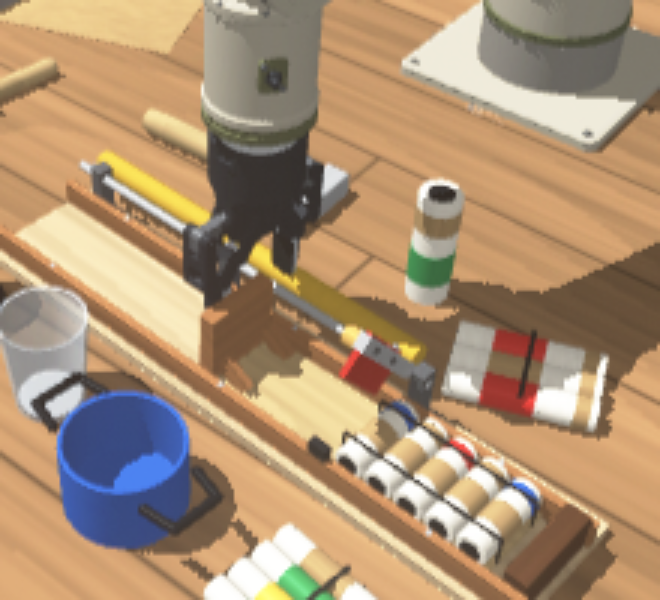

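The tubes are past the gate, and the nose is about 15 mm short of the end stop at (555,545). I'll creep the rest of the way.

Scaled: 0.012 m / 0.8 = 0.015, 0.009 m / 0.8 = 0.0113.

move_arm --plan '[{"delta_pos": [0.0063,0,0],"fingers": 0.15,"turn": [0,0,0]},{"delta_pos": [0.0113,0,0],"fingers": 0.15,"turn": [0,0,0]},{"delta_pos": [0.015,0,0],"fingers": 0.15,"turn": [0,0,0]},{"delta_pos": [0.015,0,0],"fingers": 0.15,"turn": [0,0,0]}]'

```text
clock: 8.02
position: [0.5357, 0.0271, 0.0526]
ee_rot: [0.73, 0.683, 0.0, 0.001]
ft_force: [1.8, -4.3, 6.5]
grip_width: 0.848
grasp_force: 4.2
```

Scaled: 0.004 m / 0.8 = 0.005, 0.002 m / 0.8 = 0.0025.

move_arm --plan '[{"delta_pos": [0.0025,0,0],"fingers": 0.15,"turn": [0,0,0]},{"delta_pos": [0.005,0,0],"fingers": 0.15,"turn": [0,0,0]},{"delta_pos": [0.005,0,0],"fingers": 0.15,"turn": [0,0,0]}]'

```text
clock: 8.4
position: [0.5359, 0.0302, 0.0526]
ee_rot: [0.731, 0.683, 0.0, 0.001]
ft_force: [1.8, -6.9, 7.7]
grip_width: 0.849
grasp_force: 6.6
```

Scaled: 0.004 m / 0.8 = 0.005, 0.002 m / 0.8 = 0.0025.

move_arm --plan '[{"delta_pos": [0.0025,0,0],"fingers": 0.15,"turn": [0,0,0]},{"delta_pos": [0.005,0,0],"fingers": 0.15,"turn": [0,0,0]},{"delta_pos": [0.005,0,0],"fingers": 0.15,"turn": [0,0,0]}]'

```text
clock: 8.78
position: [0.5358, 0.0304, 0.0527]
ee_rot: [0.732, 0.681, -0.001, 0.002]
ft_force: [0.2, -19.6, 10.7]
grip_width: 0.852
grasp_force: 11.1
```

```bash
python3 -c "
from h import *
gate()
c=camera('top');cv2.imwrite('pics/t6.png',cv2.resize(c['color'][140:220,125:265,::-1],None,fx=5,fy=5,interpolation=cv2.INTER_CUBIC))"
```

```text
8.775 chute [-0.0274  0.0425  0.0527] F [  0.18 -19.6   10.68] grip 0.852
bar top z [0.0468 0.0505 0.0531] 496
gate end z 0.13020181749919693
```

View pics/t6.png

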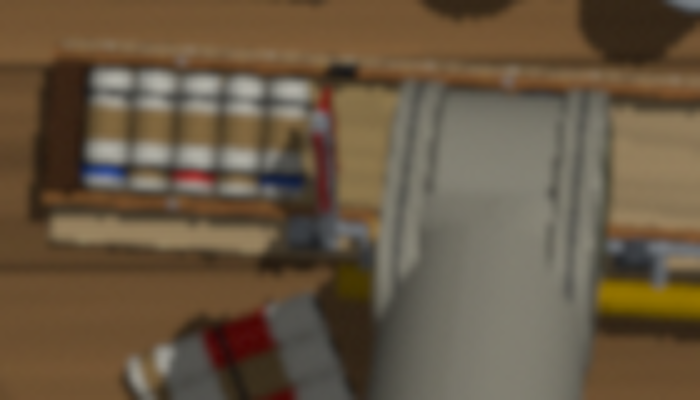

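The carrier is home: it stalls at 19.6 N and the tubes sit against the dark stop at column 85. I'll back off the board, then lift.

Scaled: -0.15 m / 0.8 = -0.1875, -0.12 m / 0.8 = -0.15.

move_arm --plan '[{"delta_pos": [-0.0125,0,0],"fingers": 0.15,"turn": [0,0,0]},{"delta_pos": [-0.0313,0,0],"fingers": 0.15,"turn": [0,0,0]},{"delta_pos": [-0.0375,0,0],"fingers": 0.15,"turn": [0,0,0]},{"delta_pos": [-0.0375,0,-0.0125],"fingers": 0.15,"turn": [0,0,0]},{"delta_pos": [-0.0375,0,-0.025],"fingers": 0.15,"turn": [0,0,0]},{"delta_pos": [-0.0375,0,-0.0375],"fingers": 0.15,"turn": [0,0,0]},{"delta_pos": [-0.0375,0,-0.0625],"fingers": 0.15,"turn": [0,0,0]},{"delta_pos": [-0.0375,0,-0.1],"fingers": 0.15,"turn": [0,0,0]},{"delta_pos": [-0.0375,0,-0.15],"fingers": 0.15,"turn": [0,0,0]},{"delta_pos": [-0.0375,0,-0.1875],"fingers": 0.15,"turn": [0,0,0]},{"delta_pos": [-0.0375,0,-0.1875],"fingers": 0.15,"turn": [0,0,0]},{"delta_pos": [-0.0375,0,-0.1875],"fingers": 0.15,"turn": [0,0,0]}]'

```text
clock: 10.38
position: [0.533, 0.0064, 0.2015]
ee_rot: [0.73, 0.684, -0.0, -0.0]
ft_force: [-0.2, -0.2, 0.0]
grip_width: 0.853
grasp_force: 0.0
```

```bash
python3 -c "
from h import *
gate('s7')"
```

```text
10.375 chute [-0.0515  0.0438  0.2015] F [-0.18 -0.19  0.02] grip 0.853
bar top z [0.0747 0.0788 0.0798] 747
gate end z 0.06604542691340085
```

View pics/s7.png

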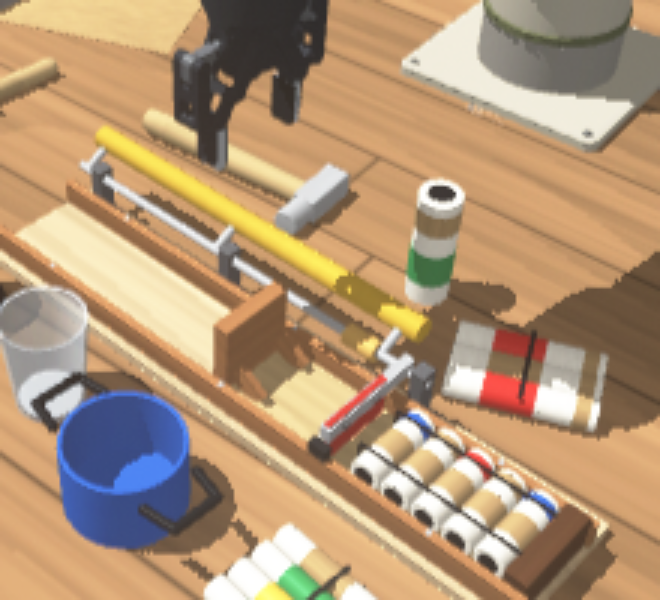

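The gate is closed behind the tubes at (355,410), the carrier sits against the end stop at (550,550), and the robot is clear, so I'm handing in.

```bash
python3 -c "
from workcell import *
print(hand_in())"
```

```text
the job is handed in; nothing more can be done
None
```

I handed the job in at about 10.4 s: the carrier is home against the end stop, the gate is closed behind the tubes, and the robot is clear of everything; `hand_in()` gave no verdict, so this rests on my last pictures and force readings.

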